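Reverse the two-ended peg tray in its sleeve

TASK

One of the two wooden peg trays on the bench sits in its plywood sleeve the wrong way round: its empty half with the red end sticks out, and the half full of pegs is hidden. Slide that tray out of its sleeve, turn it end for end and slide it fully home in the same sleeve, so that the full half with the green end sticks out. Keep the tray upright all the while and leave the other tray alone.

Things in the scene. Friction and masses are not known exactly. Their poses are not given: they have to be found in the camera images.
- tray_grip (a point): Tray to reverse: loose pale wood tray 180 x 60 x 30 mm high, ~0.25 kg, with an upright dark grip fin at its middle (30 mm along the tray, 20 mm thick across it, top 82 mm above the underside), to pinch from above across its thickness. Point: in the fin, mid-tray, 68 mm above the underside. x along the tray to its green end (half full of pegs); -x half empty, red end; y through the fin; z up.
- green_end (a point): Middle of the outer face of that tray's green end block, 90 mm from mid-tray along the tray's +x, 15 mm above its underside. Same axes as the tray. At the start this end is hidden in the sleeve.
- sleeve: That tray's plywood sleeve, fixed; the bench is its floor. Origin: centre of its only mouth, bench level. +x into it, z up. Inside 70 wide, 40 high, 70 mm deep to a closed back; outside 86 wide, 46 high. Slanted cheeks, 36 high, widen the mouth to 100 over the 20 mm in front. Tray fully home: its middle 20 mm outside the mouth, 110 mm sticking out.
- other_tray_grip (a point): The same point on the other tray, an identical one in an identical sleeve but already the right way round (full half and green end sticking out). To be left alone.
Mind the look-alikes: they are no part of the job. Leave any yellow look-alike of the sleeve alone.

How it is judged:
On the way:
1. the tray has been drawn clear of its sleeve (x of green_end in the frame of sleeve below 0 m), for 0.1 s.
At the end, for the whole second after the job is handed in: The tray stands flat and level on the bench (within 0.1 rad), in its own sleeve with the green end sticking out and the red end inside, pushed home to within 15 mm of the back, within 15 mm of the sleeve's centre line and 0.2 rad of its direction; the other tray is within 20 mm of where it was (x of tray_grip in the frame of sleeve between -0.035 and -0.01 m and y of tray_grip in the frame of sleeve between -0.015 and 0.015 m and x of green_end in the frame of sleeve below -0.09 m and angle between the x axis of tray_grip and the x axis of sleeve, either way round below 0.2 rad and angle between tray_grip's own z axis and vertical below 0.1 rad and height (world z) of tray_grip below 0.078 m and distance of other_tray_grip from where it was at the start of the episode below 0.02 m); the robot touches nothing.
It fails at once if the tray is tipped by more than 0.6 rad (angle between tray_grip's own z axis and vertical above 0.6 rad).
It fails at once if the other tray is shifted by more than 20 mm (distance of other_tray_grip from where it was at the start of the episode above 0.02 m).
It also fails if it takes over 45 s, if anything falls off the work surface, if the arm or the gripper's body presses on something with over 40 N, if the wrist force passes 120 N, or if a joint passes its speed limit or range.

ROBOT

A 7-joint arm with a two-finger parallel gripper is mounted at the origin on the work surface. World frame = base frame: x ahead of the robot, y to its left, z up, the work surface at z = 0. Lengths are in m, angles in rad, forces in N, time in s.
With the tool pointing down it reaches from about 0.425 to 0.925 m from the base axis. Payload 6.8 kg.
Tool frame: the origin (TCP) lies at the very end of the fingers, on their centre line; the grasp point (between the pads) lies 19 mm behind it (r.grip_depth is the distance from the TCP to the grasp point, in m); z points along the fingers, y is the direction in which the jaws open and shut (so a half turn about z gives the same grasp; the last joint's range is limited). The gripper opens to 85 mm and grips with 20 to 120 N. Pads are 22 mm wide; open, the fingers measure 114 mm over their backs; the gripper's body (76 mm by 85 mm) begins 54 mm behind the grasp point. The pads swing forward as they close: fully open they stand 13 mm farther back than shut.
Start: joints at [-0.108, 0.477, 0.022, 1.555, -0.011, 1.109, -0.083], TCP at [0.675, 0, 0.231] pointing down, gripper open.
Joint ranges: [-2.96, 2.96], [-0.34, 2.1], [-1.41, 1.46], [0.24, 2.44], [-1.37, 4.51], [0.17, 1.92], [-2.96, 2.96]. Speed limits (rad/s): [2.39, 2.39, 3.14, 3.14, 3.14, 3.14, 3.14].

INTERFACE

Orientations are given as a rotation vector (axis times angle).
In Python, from bench import status, eyes, workorder, spotter, r gives the robot as it stands.
- The arm moves only by the tool drive_tool, never from a script. Its argument "commands" is a list of rows, each an object of numbers: "rx", "ry", "rz": the turn, a rotation vector about the world's x, y, z normalised to -1 to 1, where 1 is 8 degrees; "tx", "ty", "tz": the shift along the world's x, y, z normalised to -1 to 1, where 1 is 20 mm; "grip": the closure, from -1 (fully open) to 1 (shut). A call has 1 to 10 rows; each row shifts and turns the commanded pose from where the row before left it; what a row does not reach is not made up. A row lasts 1/8 s, in which the tool goes at most 62.5 mm and 10.7 degrees, less where a joint would pass 70% of its speed; a pose out of reach is approached as far as the arm can. A call with a number of a shift or a turn outside -1 to 1 is refused whole. A call with a gripper value outside its range is refused whole. The fingers move at their own pace and stop on an object; "grip_force" is the grip in N (left out, the last holds). Time passes only in rows, so rows that do not move let the fingers close. It gives the time, the measured TCP pose, the force and the opening at its end, in the units of the state.
- status.get_obs(): the state, without advancing time (a new reading comes with each control period).
- eyes.grab_frame(name): name is "scene" or "side" or "wrist"; returns a dict with "frame" (480x640x3 uint8, blue, green, red), "range_z" (480x640 float32, m along the optical axis (not along the pixel's ray), 0 where there is no reading), "fx", "fy", "cx", "cy" (pixels), "T" (4x4, takes a point from camera to world coordinates); the wrist camera has in their place "T_tool_cam" (4x4, takes a point from camera to tool coordinates, whose origin is the TCP and whose axes are the flange's). Camera axes: x right, y down, z forward; pixel columns grow to the right and rows downward; lengths in m; the calibration is good to about 2 mm. A picture is of the moment at which its call begins: read the wrist's pose just before it.
- workorder.hand_in(): hands the job in, once; it reports no verdict.
Trained networks look in the newest picture that a camera, given by its name, has taken for a name from the list of things; names that differ only in an ending like _2 or _b are one class to them, and where a whole thing is asked for, a point or a joint stands for the part that bears it (a point fixed in the world has none). Each returns a list of dicts, best first, with "confidence" (0 to 1); they miss things now and then, are a little off and sometimes report something else, mostly with a low value. They report only what shows in the picture. A call takes as long as a camera call. They do not tell look-alikes from the thing itself.
- spotter.boxes_of(camera, target): "position" ([column, row] as shares, 0 to 1, of the picture: columns of its width, rows of its height, amid what is visible of it).
- spotter.masks_of(camera, target): "mask" (480x640 bool, what is visible of it) and "position" ([column, row] as shares, 0 to 1, of the picture: columns of its width, rows of its height, amid what is visible of it).
The state is a dict: "clock": time; "joints": joint angles; "qvel": joint speeds; "tau": joint torques, N m; "tcp_pos": TCP position; "orientation": TCP orientation; "contact_force": force on the tool from outside, world axes, zero at the start; "moment": the same for the moment, N m; "grip_width": finger opening in m.
Only numpy, scipy, OpenCV 4.12 (cv2) and the standard library are available. Lean on these libraries where they do the work, as an engineer would, in place of code of your own. Each camera call takes 0.05 s, during which the arm holds its last target.

## Working session

There is one attempt and no reset: what is moved stays moved. The work goes in short steps, Python scripts to look and compute and a tool call to move; the robot and the scene stay as the last step left them, time stands still between calls to the robot, and variables do not carry over. Pictures are saved under pics/ and viewed, and the job is handed in when it is done.

Besides the shell and the picture viewer there is one more tool, called after "Request:" by a JSON object that holds its "fn" and its "kwargs", one argument or row to a line. drive_tool: Moves the arm, as the interface text tells. Scaled input: -1 to 1 covers 20 mm each way for a shift and 8 degrees each way for a turn. Its arguments: {"type":"object","properties":{"commands":{"type":"array","items":{"type":"object","properties":{"rx":{"type":"number"},"ry":{"type":"number"},"rz":{"type":"number"},"tx":{"type":"number"},"ty":{"type":"number"},"tz":{"type":"number"},"grip":{"type":"number"}}}},"grip_force":{"type":"number"}},"required":["commands"]}

```bash
mkdir -p pics; python3 - <<'E'
from bench import status, eyes, workorder, spotter, r
import cv2,numpy as np
print(status.get_obs())
for n in ["scene","side"]:
    f=eyes.grab_frame(n); cv2.imwrite(f"pics/{n}0.png",f["frame"]); print(n,f["fx"],f["T"].round(3).tolist())
    np.savez(f"pics/{n}0.npz",**f)
    for t in ["tray_grip","sleeve"]:
        for d in spotter.boxes_of(n,t): print(t,d["confidence"],np.array(d["position"])*[640,480])
E
```

```text
{'clock': 0.0, 'joints': array([-0.10812328,  0.47778822,  0.02233305,  1.55644298, -0.01152628,
        1.10931385, -0.08308315]), 'qvel': array([ 0.00071291,  0.00112835,  0.00190202, -0.00104293, -0.00026827,
        0.00083756,  0.00018544]), 'tau': array([-5.45967814e-04, -5.96443820e+01,  1.60769675e+00, -2.81194621e+01,
        1.24063640e-02,  9.39900521e-03,  2.20753498e-05]), 'tcp_pos': array([6.74406913e-01, 1.26425173e-05, 2.30337132e-01]), 'orientation': array([-2.22052245e+00, -2.22064687e+00,  2.14325634e-03]), 'contact_force': array([-0.22642011, -0.4772855 , -0.0281363 ]), 'moment': array([0.01765039, 0.03453082, 0.0008053 ]), 'grip_width': 0.08538619638074675}
scene 592.6433215921903 [[0.459, 0.686, -0.564, 1.069], [0.888, -0.362, 0.282, -0.255], [-0.01, -0.631, -0.776, 0.772], [0.0, 0.0, 0.0, 1.0]]
tray_grip 0.7 [449.92  193.392]
sleeve 0.77 [318.08 206.4 ]
sleeve 0.6 [490.112 218.688]
sleeve 0.2 [449.728 188.4  ]
side 611.2192117734613 [[0.915, -0.197, 0.351, 0.238], [-0.402, -0.495, 0.77, -0.797], [0.022, -0.846, -0.533, 0.6], [0.0, 0.0, 0.0, 1.0]]
tray_grip 0.62 [255.68  197.712]
sleeve 0.81 [288.128 181.92 ]
sleeve 0.67 [249.088 259.008]
```

View pics/scene0.png

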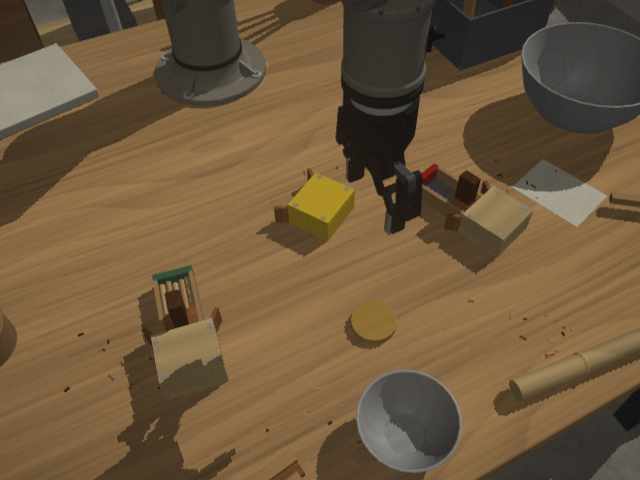

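View pics/side0.png

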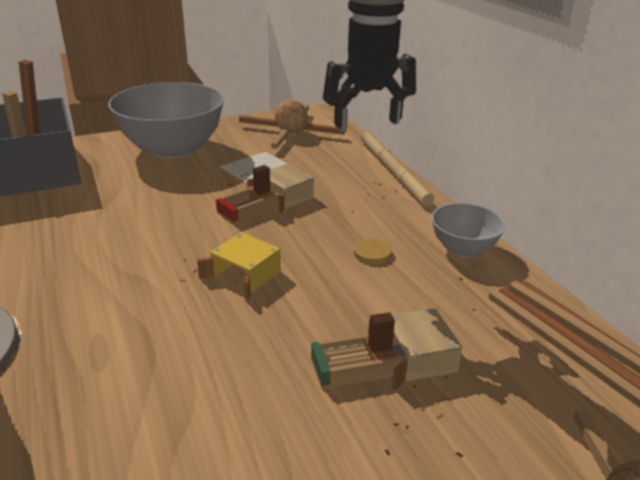

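Candidates: red-end tray, with fin at scene (467,187)/side (262,180) and sleeve at (497,218). Green-end tray, with fin at (176,308)/side (381,332). Empty yellow look-alike at (321,205). I choose the red-end tray, and check it in a close crop and by depth.

```bash
cat > h.py <<'E'
import numpy as np,cv2
def cloud(f):
    z=f["range_z"];v,u=np.mgrid[:480,:640]
    P=np.stack([(u-f["cx"])/f["fx"]*z,(v-f["cy"])/f["fy"]*z,z],-1)
    T=f["T"];W=P@T[:3,:3].T+T[:3,3];W[z<=0]=np.nan
    return W
def top(W,img,box,lo,hi):
    u0,v0,u1,v1=box
    m=np.zeros(W.shape[:2],bool);m[v0:v1,u0:u1]=True
    m&=(W[...,2]>lo)&(W[...,2]<hi)
    return W[m],img[m],m
E
python3 - <<'E'
from h import *
fs={n:dict(np.load(f"pics/{n}0.npz")) for n in("scene","side")}
for n,box in(("scene",(400,150,560,270)),("side",(200,140,330,240))):
    f=fs[n];W=cloud(f)
    P,c,m=top(W,f["frame"],box,0.041,0.052)
    # keep largest cluster
    k,l,s,ce=cv2.connectedComponentsWithStats(m.astype(np.uint8))
    for i in range(1,k):
        if s[i,4]>150:
            Q=W[l==i];rect=cv2.minAreaRect((Q[:,:2]*1000).astype(np.float32));print(n,"sleeve top",s[i],rect,Q[:,2].mean())
    P,c,m=top(W,f["frame"],box,0.070,0.10)
    k,l,s,ce=cv2.connectedComponentsWithStats(m.astype(np.uint8))
    for i in range(1,k):
        if s[i,4]>30:
            Q=W[l==i];t=Q[Q[:,2]>.078]
            print(n,"fin",s[i],Q[:,:2].min(0),Q[:,:2].max(0),Q[:,2].max(),t.mean(0) if len(t) else 0, cv2.minAreaRect((t[:,:2]*1000).astype(np.float32)) if len(t)>5 else 0)
f=fs["side"]["frame"][130:250,190:340];cv2.imwrite("pics/c1.png",cv2.resize(f,None,fx=5,fy=4.8,interpolation=cv2.INTER_CUBIC))
f=fs["scene"]["frame"][140:260,400:550];cv2.imwrite("pics/c2.png",cv2.resize(f,None,fx=5,fy=5,interpolation=cv2.INTER_CUBIC))
E
```

```text
scene sleeve top [ 462  186   71   56 2087] ((635.2884521484375, 262.9184875488281), (79.50569152832031, 89.7906494140625), 18.333984375) 0.04642268989096044
scene fin [458 170  23  20 271] [0.56096511 0.22796422] [0.59378648 0.25737208] 0.08497606058887697 [0.57816819 0.24177332 0.08200873] ((577.0140991210938, 243.03541564941406), (30.36361312866211, 23.168561935424805), 15.005990028381348)
side sleeve top [253 163  61  28 812] ((617.1919555664062, 255.50656127929688), (121.03898620605469, 89.38224792480469), 19.018213272094727) 0.046094996470097134
side fin [253 164  17  13 156] [0.55973504 0.22679568] [0.59199084 0.25555103] 0.08517396381201747 [0.5749302  0.23958133 0.08139868] ((576.1920776367188, 241.3834228515625), (31.150548934936523, 23.286996841430664), 17.543716430664062)
```

View pics/c1.png

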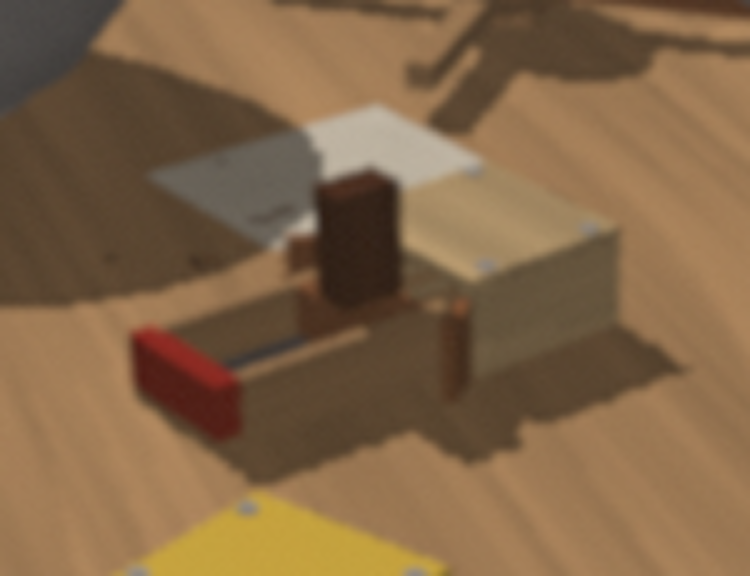

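View pics/c2.png

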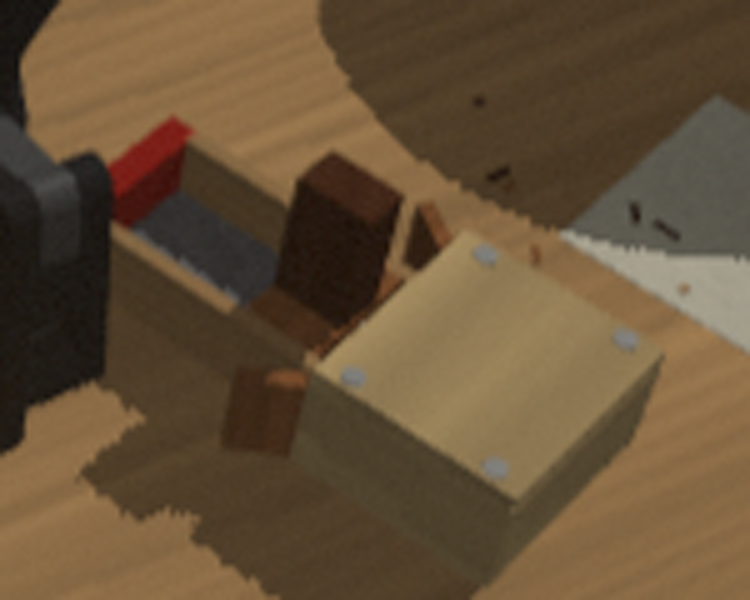

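The crops show the red end (140,170 in the second crop), the dark empty half and the fin in front of a plywood sleeve. The choice is confirmed. Next I refine the sleeve line and check for obstacles in the turning area.

```bash
python3 - <<'E'
from h import *
from scipy.optimize import minimize
fs={n:dict(np.load(f"pics/{n}0.npz")) for n in("scene","side")}
f=fs["scene"];W=cloud(f)
P,c,m=top(W,f["frame"],(400,150,560,270),0.0425,0.052)
k,l,s,ce=cv2.connectedComponentsWithStats(cv2.morphologyEx(m.astype(np.uint8),cv2.MORPH_OPEN,np.ones((3,3))))
i=1+np.argmax(s[1:,4]);Q=W[l==i][:,:2]
a0=np.radians(18.3)
for a in np.radians(np.arange(14,24,1.)):
    x=Q@[np.cos(a),np.sin(a)];y=Q@[-np.sin(a),np.cos(a)]
    px=np.percentile(x,[1,99]);py=np.percentile(y,[1,99])
    print(round(np.degrees(a)),"len",np.ptp(px).round(4),"wid",np.ptp(py).round(4), "ctr",(np.mean(px)*np.array([np.cos(a),np.sin(a)])+np.mean(py)*np.array([-np.sin(a),np.cos(a)])).round(4))
# obstacles higher than 10mm within 0.25 of (0.5,0.22)
for n in fs:
    W=cloud(fs[n]);g=(W[...,2]>.012)&(W[...,2]<.2)&(np.hypot(W[...,0]-.5,W[...,1]-.2)<.28)
    k,l,s,ce=cv2.connectedComponentsWithStats(g.astype(np.uint8))
    for i in range(1,k):
        if s[i,4]>60:
            Q=W[l==i];print(n,ce[i].round(),Q.min(0).round(3),Q.max(0).round(3))
# red end
for n,b in(("scene",(415,155,450,190)),("side",(210,185,245,225))):
    im=fs[n]["frame"].astype(int);W=cloud(fs[n]);mm=np.zeros((480,640),bool);mm[b[1]:b[3],b[0]:b[2]]=1
    mm&=(im[...,2]>90)&(im[...,1]<50)&(W[...,2]>.024);print(n,"red top",np.nanmedian(W[mm],0),mm.sum())
E
```

```text
14 len 0.0785 wid 0.0865 ctr [0.636  0.2621]
15 len 0.078 wid 0.086 ctr [0.6361 0.2622]
16 len 0.0777 wid 0.0854 ctr [0.636  0.2622]
17 len 0.0772 wid 0.0852 ctr [0.636  0.2623]
18 len 0.0769 wid 0.085 ctr [0.636  0.2621]
19 len 0.0766 wid 0.085 ctr [0.6361 0.2621]
20 len 0.0767 wid 0.085 ctr [0.6362 0.2621]
21 len 0.0773 wid 0.0853 ctr [0.6362 0.2621]
22 len 0.0779 wid 0.0856 ctr [0.6362 0.262 ]
23 len 0.0788 wid 0.0862 ctr [0.6361 0.262 ]
scene [545.  95.] [0.422 0.457 0.057] [0.539 0.48  0.123]
scene [479. 208.] [0.481 0.192 0.012] [0.687 0.316 0.085]
scene [318. 203.] [ 0.394 -0.051  0.012] [0.53  0.084 0.051]
scene [376. 310.] [ 0.666 -0.019  0.012] [0.718 0.031 0.016]
side [183. 127.] [0.422 0.453 0.054] [0.537 0.48  0.122]
side [268. 189.] [0.482 0.185 0.012] [0.685 0.316 0.085]
side [244. 258.] [ 0.395 -0.054  0.012] [0.53  0.082 0.049]
side [364. 246.] [ 0.667 -0.022  0.012] [0.717 0.03  0.016]
scene red top [0.49461453 0.22671323 0.03048825] 99
side red top [0.49572465 0.21230551 0.0293536 ] 97
```

Request:
{"fn": "drive_tool", "kwargs": {
  "commands": [
    {"tx": -0.487, "ty": 1, "rz": -0.9, "grip": -1},
    {"tx": -0.487, "ty": 1, "rz": -0.9, "grip": -1},
    {"tx": -0.487, "ty": 1, "rz": -0.9, "grip": -1},
    {"tx": -0.487, "ty": 1, "rz": -0.9, "grip": -1},
    {"tx": -0.487, "ty": 1, "rz": -0.9, "grip": -1},
    {"tx": -0.487, "ty": 1, "rz": -0.9, "grip": -1},
    {"tx": -0.487, "ty": 1, "rz": -0.9, "grip": -1},
    {"tx": -0.487, "ty": 1, "rz": -0.9, "grip": -1},
    {"tx": -0.487, "ty": 1, "rz": -0.9, "grip": -1},
    {"tx": -0.487, "ty": 1, "rz": -0.81, "grip": -1}
  ]
}}

```text
validation failed for argument at $.co...
```

Request:
{"fn": "drive_tool", "kwargs": {
  "commands": [
    {"ty": 1, "tz": -0.5, "grip": -1},
    {"ty": 1, "tz": -0.5, "grip": -1},
    {"ty": 0.1, "tz": -0.5, "grip": -1},
    {"grip": -1},
    {"grip": -1}
  ]
}}

```text
validation failed for argument at $.co...
```

```bash
cat >> h.py <<'E'
from scipy.spatial.transform import Rotation as R
def shot(name):
    from bench import status,eyes
    o=status.get_obs();f=eyes.grab_frame(name)
    if name=="wrist":
        T=np.eye(4);T[:3,:3]=R.from_rotvec(o["orientation"]).as_matrix();T[:3,3]=o["tcp_pos"];f["T"]=T@f["T_tool_cam"]
    return o,f
E
python3 - <<'E'
from h import *
o,f=shot("wrist");print(o["tcp_pos"],R.from_rotvec(o["orientation"]).as_matrix().round(3).tolist(),o["joints"].round(2),o["contact_force"])
np.savez("pics/w1.npz",**f);cv2.imwrite("pics/w1.png",f["frame"])
W=cloud(f)
for lo,hi in((.042,.052),(.075,.09)):
    m=((W[...,2]>lo)&(W[...,2]<hi)).astype(np.uint8)
    k,l,s,ce=cv2.connectedComponentsWithStats(m)
    for i in range(1,k):
        if s[i,4]>200: Q=W[l==i];print(lo,ce[i],s[i],cv2.minAreaRect((Q[:,:2]*1000).astype(np.float32)),Q.mean(0))
E
```

```text
[6.74832234e-01 1.58249028e-05 2.30965376e-01] [[0.0, 1.0, -0.001], [1.0, -0.0, -0.0], [-0.0, -0.001, -1.0]] [-0.11  0.48  0.02  1.56 -0.01  1.11 -0.08] [-0.04042951  0.39384775 -0.29487573]
0.042 [108.42810043 179.4945473 ] [  45  119  127  121 7886] ((473.5977783203125, 26.535301208496094), (79.51038360595703, 86.13719940185547), 31.246288299560547) [0.47435717 0.02843579 0.04616147]
0.042 [539.38915375 272.08283671] [ 456  202  121  112 1678] ((871.6377563476562, -56.052093505859375), (117.37591552734375, 95.09764862060547), 54.35062789916992) [ 0.89090958 -0.06541696  0.04711829]
0.042 [295.97006869 407.52208047] [ 261  389   71   43 2038] ((640.2908325195312, -248.03073120117188), (61.11904525756836, 77.95503234863281), 81.81861114501953) [ 0.64129626 -0.23769071  0.04634972]
```

View pics/w1.png

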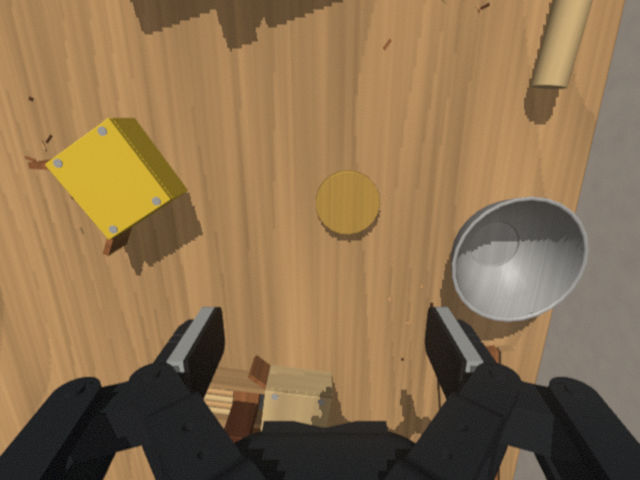

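The moves were refused by validation and nothing moved. I'll retry with all fields given in one small row.

Request:
{"fn": "drive_tool", "kwargs": {
  "commands": [
    {"tx": -0.487, "ty": 1.0, "tz": 0.0, "rx": 0.0, "ry": 0.0, "rz": -0.9, "grip": -1.0}
  ],
  "grip_force": 80
}}

```text
clock: 0.48
tcp_pos: [0.6656, 0.0178, 0.2312]
orientation: [2.362, 2.069, -0.001]
contact_force: [-0.2, 0.1, -0.3]
grip_width: 0.0853
```

Request:
{"fn": "drive_tool", "kwargs": {
  "commands": [
    {"tx": -0.487, "ty": 1.0, "tz": 0.0, "rx": 0.0, "ry": 0.0, "rz": -0.9, "grip": -1.0},
    {"tx": -0.487, "ty": 1.0, "tz": 0.0, "rx": 0.0, "ry": 0.0, "rz": -0.9, "grip": -1.0},
    {"tx": -0.487, "ty": 1.0, "tz": 0.0, "rx": 0.0, "ry": 0.0, "rz": -0.9, "grip": -1.0},
    {"tx": -0.487, "ty": 1.0, "tz": 0.0, "rx": 0.0, "ry": 0.0, "rz": -0.9, "grip": -1.0},
    {"tx": -0.487, "ty": 1.0, "tz": 0.0, "rx": 0.0, "ry": 0.0, "rz": -0.9, "grip": -1.0},
    {"tx": -0.487, "ty": 1.0, "tz": 0.0, "rx": 0.0, "ry": 0.0, "rz": -0.9, "grip": -1.0},
    {"tx": -0.487, "ty": 1.0, "tz": 0.0, "rx": 0.0, "ry": 0.0, "rz": -0.9, "grip": -1.0},
    {"tx": -0.487, "ty": 1.0, "tz": 0.0, "rx": 0.0, "ry": 0.0, "rz": -0.9, "grip": -1.0},
    {"tx": -0.487, "ty": 1.0, "tz": 0.0, "rx": 0.0, "ry": 0.0, "rz": -0.81, "grip": -1.0}
  ]
}}

```text
clock: 1.6
tcp_pos: [0.5772, 0.2007, 0.2314]
orientation: [-3.101, -0.505, -0.0]
contact_force: [0.8, -0.7, -0.5]
grip_width: 0.0855
```

Request:
{"fn": "drive_tool", "kwargs": {
  "commands": [
    {"tx": 0.0, "ty": 1.0, "tz": -0.5, "rx": 0.0, "ry": 0.0, "rz": 0.0, "grip": -1.0},
    {"tx": 0.0, "ty": 1.0, "tz": -0.5, "rx": 0.0, "ry": 0.0, "rz": 0.0, "grip": -1.0},
    {"tx": 0.0, "ty": 0.1, "tz": -0.5, "rx": 0.0, "ry": 0.0, "rz": 0.0, "grip": -1.0},
    {"tx": 0.0, "ty": 0.0, "tz": 0.0, "rx": 0.0, "ry": 0.0, "rz": 0.0, "grip": -1.0}
  ]
}}

```text
clock: 2.1
tcp_pos: [0.5772, 0.241, 0.1997]
orientation: [3.098, 0.511, -0.004]
contact_force: [0.5, -0.5, -0.0]
grip_width: 0.0854
```

```bash
python3 - <<'E'
from h import *
o,f=shot("wrist");print(o["tcp_pos"],R.from_rotvec(o["orientation"]).as_matrix().round(3).tolist(),o["joints"].round(2),o["contact_force"])
np.savez("pics/w2.npz",**f);cv2.imwrite("pics/w2.png",f["frame"])
W=cloud(f)
for lo,hi in((.042,.052),(.075,.09)):
    m=((W[...,2]>lo)&(W[...,2]<hi)).astype(np.uint8)
    k,l,s,ce=cv2.connectedComponentsWithStats(m)
    for i in range(1,k):
        if s[i,4]>200: Q=W[l==i];print(lo,ce[i],s[i],cv2.minAreaRect((Q[:,:2]*1000).astype(np.float32)),Q.mean(0))
E
```

```text
[0.57722697 0.24100804 0.19971835] [[0.947, 0.321, -0.002], [0.321, -0.947, -0.002], [-0.003, 0.001, -1.0]] [-0.65  0.43  0.2   1.72 -0.1   1.   -1.65] [ 0.5116359  -0.5237306  -0.00562798]
0.042 [320.79410069 142.13691391] [  266    93   110   100 10408] ((634.8172607421875, 263.3412170410156), (78.18604278564453, 86.4084243774414), 18.30489730834961) [0.63645233 0.26391222 0.04599763]
0.042 [514.09754386 354.95929825] [ 483  334   50   50 1425] ((492.653564453125, 15.141042709350586), (58.60698699951172, 45.42560577392578), 31.30844497680664) [0.50369469 0.01557658 0.04628832]
0.042 [ 10.70754717 425.93867925] [  0 419  26  15 212] ((249.39393615722656, 487.48394775390625), (4.7494611740112305, 26.220596313476562), 0.11196036636829376) [0.24961795 0.48668021 0.04683101]
0.075 [  6.13492063 250.09863946] [  0 197  16 108 882] ((474.654541015625, 474.5091857910156), (94.64599609375, 14.62777328491211), 3.2301719188690186) [0.48184905 0.47259308 0.08206432]
0.075 [320.36020408 229.17142857] [308 210  26  39 980] ((576.5264282226562, 243.80284118652344), (29.69211196899414, 19.644075393676758), 18.145246505737305) [0.5774216  0.24423229 0.08168473]
```

View pics/w2.png

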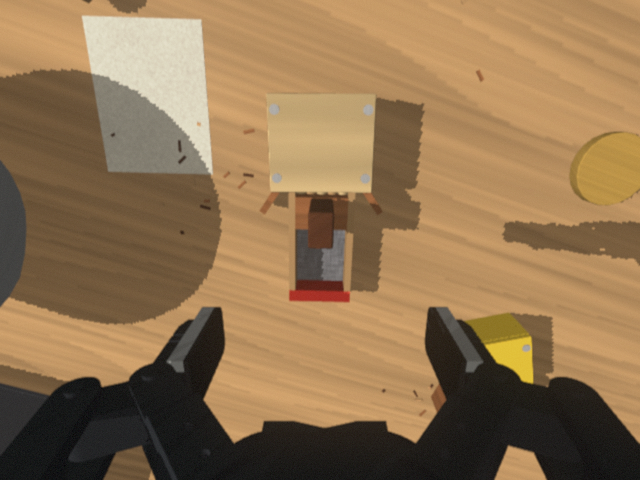

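The wrist view shows the fin at (320,220) in line with the sleeve (320,142), the red end at (320,296), and the jaws straddling it. The fin is at (0.577,0.244) and the axis at 18.3°. Descend and grip.

Request:
{"fn": "drive_tool", "kwargs": {
  "commands": [
    {"tx": 0.0, "ty": 0.15, "tz": -1.0, "rx": 0.0, "ry": 0.0, "rz": -0.05, "grip": -1.0},
    {"tx": 0.0, "ty": 0.0, "tz": -1.0, "rx": 0.0, "ry": 0.0, "rz": 0.0, "grip": -1.0},
    {"tx": 0.0, "ty": 0.0, "tz": -1.0, "rx": 0.0, "ry": 0.0, "rz": 0.0, "grip": -1.0},
    {"tx": 0.0, "ty": 0.0, "tz": -1.0, "rx": 0.0, "ry": 0.0, "rz": 0.0, "grip": -1.0},
    {"tx": 0.0, "ty": 0.0, "tz": -1.0, "rx": 0.0, "ry": 0.0, "rz": 0.0, "grip": -1.0},
    {"tx": 0.0, "ty": 0.0, "tz": -1.0, "rx": 0.0, "ry": 0.0, "rz": 0.0, "grip": -1.0},
    {"tx": 0.0, "ty": 0.0, "tz": -1.0, "rx": 0.0, "ry": 0.0, "rz": 0.0, "grip": -1.0},
    {"tx": 0.0, "ty": 0.0, "tz": -0.5, "rx": 0.0, "ry": 0.0, "rz": 0.0, "grip": -1.0},
    {"tx": 0.0, "ty": 0.0, "tz": 0.0, "rx": 0.0, "ry": 0.0, "rz": 0.0, "grip": -1.0}
  ],
  "grip_force": 80
}}

```text
clock: 3.28
tcp_pos: [0.5772, 0.2448, 0.0504]
orientation: [3.101, 0.5, -0.002]
contact_force: [0.3, 0.1, 0.4]
grip_width: 0.0853
```

Request:
{"fn": "drive_tool", "kwargs": {
  "commands": [
    {"tx": 0.0, "ty": 0.0, "tz": 0.0, "rx": 0.0, "ry": 0.0, "rz": 0.0, "grip": 1.0},
    {"tx": 0.0, "ty": 0.0, "tz": 0.0, "rx": 0.0, "ry": 0.0, "rz": 0.0, "grip": 1.0},
    {"tx": 0.0, "ty": 0.0, "tz": 0.0, "rx": 0.0, "ry": 0.0, "rz": 0.0, "grip": 1.0},
    {"tx": 0.0, "ty": 0.0, "tz": 0.0, "rx": 0.0, "ry": 0.0, "rz": 0.0, "grip": 1.0},
    {"tx": 0.0, "ty": 0.0, "tz": 0.0, "rx": 0.0, "ry": 0.0, "rz": 0.0, "grip": 1.0},
    {"tx": 0.0, "ty": 0.0, "tz": 0.0, "rx": 0.0, "ry": 0.0, "rz": 0.0, "grip": 1.0}
  ]
}}

```text
clock: 4.03
tcp_pos: [0.5779, 0.2451, 0.0518]
orientation: [-3.101, -0.5, -0.001]
contact_force: [-0.8, -1.4, 4.4]
grip_width: 0.0188
```

Request:
{"fn": "drive_tool", "kwargs": {
  "commands": [
    {"tx": 0.0, "ty": 0.0, "tz": 0.15, "rx": 0.0, "ry": 0.0, "rz": 0.0, "grip": 1.0},
    {"tx": -0.36, "ty": -0.12, "tz": 0.0, "rx": 0.0, "ry": 0.0, "rz": 0.0, "grip": 1.0},
    {"tx": -0.71, "ty": -0.235, "tz": 0.0, "rx": 0.0, "ry": 0.0, "rz": 0.0, "grip": 1.0}
  ]
}}

```text
clock: 4.4
tcp_pos: [0.5552, 0.2375, 0.0538]
orientation: [3.101, 0.5, -0.001]
contact_force: [-0.5, -0.8, -3.2]
grip_width: 0.0189
```

Request:
{"fn": "drive_tool", "kwargs": {
  "commands": [
    {"tx": -0.71, "ty": -0.235, "tz": 0.0, "rx": 0.0, "ry": 0.0, "rz": 0.0, "grip": 1.0},
    {"tx": -0.71, "ty": -0.235, "tz": 0.0, "rx": 0.0, "ry": 0.0, "rz": 0.0, "grip": 1.0},
    {"tx": -0.71, "ty": -0.235, "tz": 0.0, "rx": 0.0, "ry": 0.0, "rz": 0.0, "grip": 1.0},
    {"tx": -0.71, "ty": -0.235, "tz": 0.0, "rx": 0.0, "ry": 0.0, "rz": 0.0, "grip": 1.0},
    {"tx": -0.71, "ty": -0.235, "tz": 0.0, "rx": 0.0, "ry": 0.0, "rz": 0.0, "grip": 1.0},
    {"tx": -0.36, "ty": -0.12, "tz": 0.0, "rx": 0.0, "ry": 0.0, "rz": 0.0, "grip": 1.0},
    {"tx": 0.0, "ty": 0.0, "tz": 0.0, "rx": 0.0, "ry": 0.0, "rz": 0.0, "grip": 1.0}
  ]
}}

```text
clock: 5.28
tcp_pos: [0.4776, 0.2119, 0.0544]
orientation: [-3.101, -0.5, 0.0]
contact_force: [-0.1, 0.1, -3.1]
grip_width: 0.0187
```

```bash
python3 - <<'E'
from h import *
o,f=shot("side");print(o["tcp_pos"],o["joints"].round(2),o["contact_force"])
cv2.imwrite("pics/s3.png",cv2.resize(f["frame"][60:300,100:420],None,fx=2.4,fy=2.4))
E
```

```text
[0.47761671 0.21190606 0.05436111] [-0.67  0.48  0.16  2.06 -0.13  0.61 -1.67] [-0.07033645  0.1360426  -3.09429964]
```

View pics/s3.png

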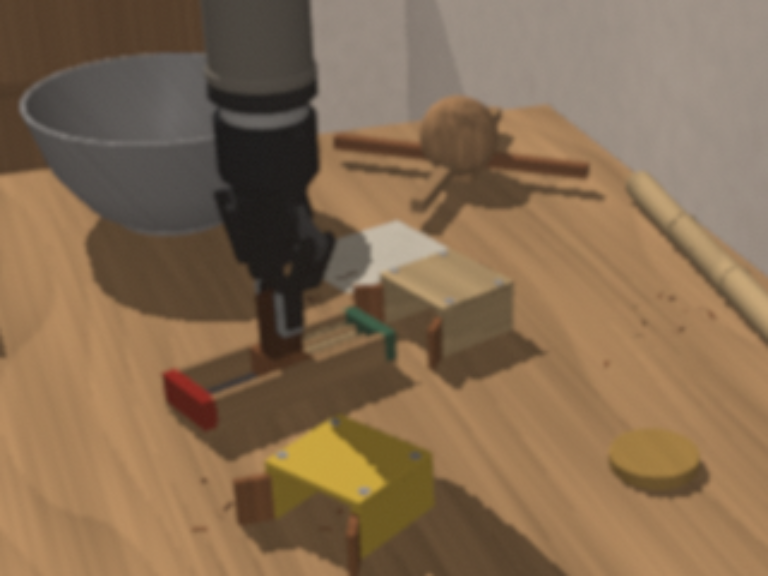

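The tray is out, level and clear of the sleeve (green end at (372,335) in the crop). Lift 55 mm and turn +180°.

Request:
{"fn": "drive_tool", "kwargs": {
  "commands": [
    {"tx": 0.0, "ty": 0.0, "tz": 0.5, "rx": 0.0, "ry": 0.0, "rz": 0.0, "grip": 1.0},
    {"tx": 0.0, "ty": 0.0, "tz": 0.75, "rx": 0.0, "ry": 0.0, "rz": 0.0, "grip": 1.0},
    {"tx": 0.0, "ty": 0.0, "tz": 0.75, "rx": 0.0, "ry": 0.0, "rz": 0.0, "grip": 1.0},
    {"tx": 0.0, "ty": 0.0, "tz": 0.75, "rx": 0.0, "ry": 0.0, "rz": 0.3, "grip": 1.0},
    {"tx": 0.0, "ty": 0.0, "tz": 0.0, "rx": 0.0, "ry": 0.0, "rz": 0.6, "grip": 1.0},
    {"tx": 0.0, "ty": 0.0, "tz": 0.0, "rx": 0.0, "ry": 0.0, "rz": 0.9, "grip": 1.0},
    {"tx": 0.0, "ty": 0.0, "tz": 0.0, "rx": 0.0, "ry": 0.0, "rz": 0.9, "grip": 1.0},
    {"tx": 0.0, "ty": 0.0, "tz": 0.0, "rx": 0.0, "ry": 0.0, "rz": 0.9, "grip": 1.0},
    {"tx": 0.0, "ty": 0.0, "tz": 0.0, "rx": 0.0, "ry": 0.0, "rz": 0.9, "grip": 1.0},
    {"tx": 0.0, "ty": 0.0, "tz": 0.0, "rx": 0.0, "ry": 0.0, "rz": 0.9, "grip": 1.0}
  ]
}}

```text
clock: 6.58
tcp_pos: [0.4783, 0.2119, 0.1102]
orientation: [2.695, 1.614, 0.001]
contact_force: [-0.0, -0.3, -2.9]
grip_width: 0.019
```

Request:
{"fn": "drive_tool", "kwargs": {
  "commands": [
    {"tx": 0.0, "ty": 0.0, "tz": 0.0, "rx": 0.0, "ry": 0.0, "rz": 0.9, "grip": 1.0},
    {"tx": 0.0, "ty": 0.0, "tz": 0.0, "rx": 0.0, "ry": 0.0, "rz": 0.9, "grip": 1.0},
    {"tx": 0.0, "ty": 0.0, "tz": 0.0, "rx": 0.0, "ry": 0.0, "rz": 0.9, "grip": 1.0},
    {"tx": 0.0, "ty": 0.0, "tz": 0.0, "rx": 0.0, "ry": 0.0, "rz": 0.9, "grip": 1.0},
    {"tx": 0.0, "ty": 0.0, "tz": 0.0, "rx": 0.0, "ry": 0.0, "rz": 0.9, "grip": 1.0},
    {"tx": 0.0, "ty": 0.0, "tz": 0.0, "rx": 0.0, "ry": 0.0, "rz": 0.9, "grip": 1.0},
    {"tx": 0.0, "ty": 0.0, "tz": 0.0, "rx": 0.0, "ry": 0.0, "rz": 0.9, "grip": 1.0},
    {"tx": 0.0, "ty": 0.0, "tz": 0.0, "rx": 0.0, "ry": 0.0, "rz": 0.9, "grip": 1.0},
    {"tx": 0.0, "ty": 0.0, "tz": 0.0, "rx": 0.0, "ry": 0.0, "rz": 0.9, "grip": 1.0},
    {"tx": 0.0, "ty": 0.0, "tz": 0.0, "rx": 0.0, "ry": 0.0, "rz": 0.9, "grip": 1.0}
  ]
}}

```text
clock: 7.82
tcp_pos: [0.4784, 0.2117, 0.1102]
orientation: [1.232, 2.889, 0.0]
contact_force: [0.4, -0.9, -3.7]
grip_width: 0.0189
```

```bash
python3 - <<'E'
from h import *
from bench import status
o=status.get_obs();M=R.from_rotvec(o["orientation"]).as_matrix();print(o["tcp_pos"],M[:,0].round(4),np.degrees(np.arctan2(M[1,0],M[0,0])),o["joints"].round(2),o["grip_width"])
E
```

```text
[0.47840246 0.2117172  0.1101673 ] [-0.6924  0.7215 -0.001 ] 133.82339326449645 [-0.3   0.4  -0.29  2.01  0.16  0.75  0.08] 0.01887077098435173
```

Request:
{"fn": "drive_tool", "kwargs": {
  "commands": [
    {"tx": 0.0, "ty": 0.0, "tz": 0.0, "rx": 0.0, "ry": 0.0, "rz": 0.9, "grip": 1.0},
    {"tx": 0.0, "ty": 0.0, "tz": 0.0, "rx": 0.0, "ry": 0.0, "rz": 0.9, "grip": 1.0},
    {"tx": 0.0, "ty": 0.0, "tz": 0.0, "rx": 0.0, "ry": 0.0, "rz": 0.9, "grip": 1.0},
    {"tx": 0.0, "ty": 0.0, "tz": 0.0, "rx": 0.0, "ry": 0.0, "rz": 0.9, "grip": 1.0},
    {"tx": 0.0, "ty": 0.0, "tz": 0.0, "rx": 0.0, "ry": 0.0, "rz": 0.9, "grip": 1.0},
    {"tx": 0.0, "ty": 0.0, "tz": 0.0, "rx": 0.0, "ry": 0.0, "rz": 0.9, "grip": 1.0},
    {"tx": 0.0, "ty": 0.0, "tz": 0.0, "rx": 0.0, "ry": 0.0, "rz": 0.9, "grip": 1.0},
    {"tx": 0.0, "ty": 0.0, "tz": 0.0, "rx": 0.0, "ry": 0.0, "rz": 0.9, "grip": 1.0},
    {"tx": 0.0, "ty": 0.0, "tz": 0.0, "rx": 0.0, "ry": 0.0, "rz": 0.87, "grip": 1.0},
    {"tx": 0.0, "ty": 0.0, "tz": 0.0, "rx": 0.0, "ry": 0.0, "rz": 0.0, "grip": 1.0}
  ]
}}

```text
clock: 9.07
tcp_pos: [0.4785, 0.2116, 0.11]
orientation: [-0.492, 3.102, -0.001]
contact_force: [0.1, -0.7, -3.8]
grip_width: 0.019
```

```bash
python3 - <<'E'
from h import *
o,f=shot("side")
M=R.from_rotvec(o["orientation"]).as_matrix();print(o["tcp_pos"],M[:,0].round(4),M[:,2].round(4),np.degrees(np.arctan2(M[1,0],M[0,0])),o["joints"].round(2))
cv2.imwrite("pics/s4.png",cv2.resize(f["frame"][60:300,100:420],None,fx=2.4,fy=2.4))
W=cloud(f);np.savez("pics/s4.npz",**f)
o,g=shot("scene");cv2.imwrite("pics/c4.png",g["frame"]);np.savez("pics/c4.npz",**g)
E
```

```text
[0.4784857  0.21156616 0.10995955] [-9.509e-01 -3.096e-01 -8.000e-04] [ 1.e-03 -3.e-04 -1.e+00] -161.9654758063531 [-0.1   0.44 -0.54  2.    0.32  0.79  1.06]
```

View pics/s4.png

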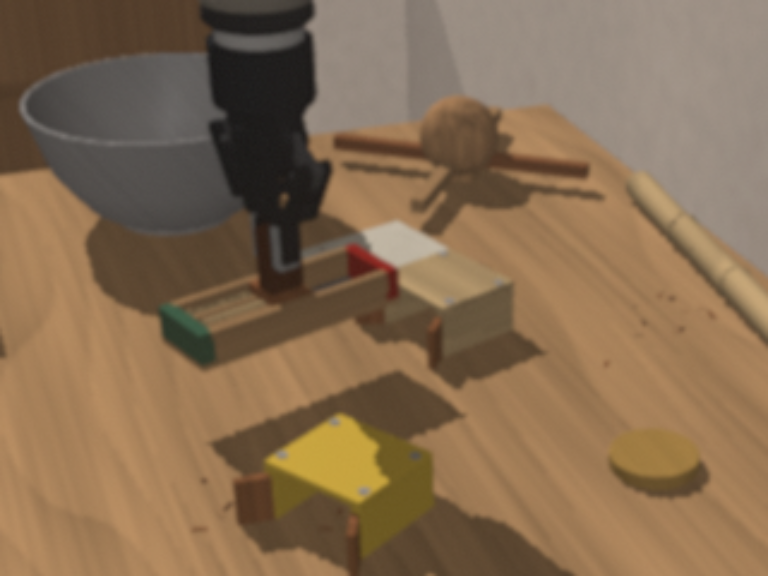

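View pics/c4.png

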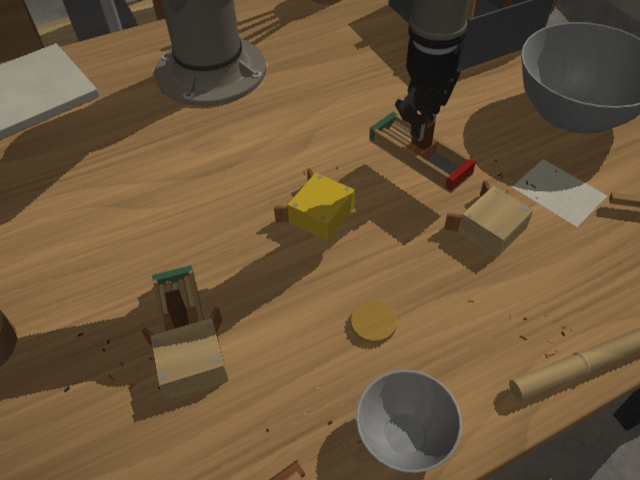

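Side view: the green end is now outward (185,335) and the red end faces the sleeve mouth (372,272). I check the tray's level and alignment before lowering.

```bash
python3 - <<'E'
from h import *
from bench import status
for n in("s4","c4"):
    f=dict(np.load(f"pics/{n}.npz"));W=cloud(f);im=f["frame"].astype(int)
    near=(np.hypot(W[...,0]-.478,W[...,1]-.212)<.13)&(W[...,2]>.06)&(W[...,2]<.1)
    b,g,r=im[...,0],im[...,1],im[...,2]
    red=near&(r>80)&(g<.5*r);gr=near&(g>r*1.3)&(g>35)
    res=[]
    for m in(red,gr):
        Q=W[m];zt=np.percentile(Q[:,2],97);t=Q[Q[:,2]>zt-.004];res.append(np.r_[t[:,:2].mean(0),zt]);print(n,m.sum(),res[-1].round(4))
    d=res[0]-res[1];print("yaw",np.degrees(np.arctan2(d[1],d[0])),"pitch",np.degrees(np.arcsin(d[2]/np.linalg.norm(d))))
    mid=(res[0]+res[1])/2;e=mid[:2]-[.5978,.2511];c,s=np.cos(np.radians(18.3)),np.sin(np.radians(18.3));print("along,lat",e@[c,s],e@[-s,c])
E
```

```text
s4 145 [0.5583 0.2345 0.0897]
s4 92 [0.3986 0.1821 0.0896]
yaw 18.164554923910885 pitch 0.02771669714940405
along,lat -0.1267643940097556 -0.0031390706019486644
c4 217 [0.5612 0.2358 0.091 ]
c4 157 [0.4015 0.1861 0.0905]
yaw 17.297050652123648 pitch 0.17191377048957007
along,lat -0.12319897488362423 -0.0015820499354942154
```

Level, with yaw 17.3–18.2°, lateral error within 3 mm. Lower, then insert.

Request:
{"fn": "drive_tool", "kwargs": {
  "commands": [
    {"tx": 0.0, "ty": 0.0, "tz": -0.75, "rx": 0.0, "ry": 0.0, "rz": 0.0, "grip": 1.0},
    {"tx": 0.0, "ty": 0.0, "tz": -0.75, "rx": 0.0, "ry": 0.0, "rz": 0.0, "grip": 1.0},
    {"tx": 0.0, "ty": 0.0, "tz": -0.75, "rx": 0.0, "ry": 0.0, "rz": 0.0, "grip": 1.0},
    {"tx": 0.0, "ty": 0.0, "tz": -0.5, "rx": 0.0, "ry": 0.0, "rz": 0.0, "grip": 1.0},
    {"tx": 0.24, "ty": 0.08, "tz": 0.0, "rx": 0.0, "ry": 0.0, "rz": 0.0, "grip": 1.0},
    {"tx": 0.475, "ty": 0.16, "tz": 0.0, "rx": 0.0, "ry": 0.0, "rz": 0.0, "grip": 1.0},
    {"tx": 0.475, "ty": 0.16, "tz": 0.0, "rx": 0.0, "ry": 0.0, "rz": 0.0, "grip": 1.0},
    {"tx": 0.475, "ty": 0.16, "tz": 0.0, "rx": 0.0, "ry": 0.0, "rz": 0.0, "grip": 1.0}
  ]
}}

```text
clock: 10.18
tcp_pos: [0.5126, 0.2236, 0.0547]
orientation: [-0.493, 3.102, 0.001]
contact_force: [-0.1, 0.7, -2.8]
grip_width: 0.0187
```

```bash
python3 - <<'E'
from h import *
o,f=shot("side")
p=o["tcp_pos"];e=p[:2]-[.5978,.2511];c,s=np.cos(np.radians(18.3)),np.sin(np.radians(18.3));print(p,"along,lat",e@[c,s],e@[-s,c],o["contact_force"])
cv2.imwrite("pics/s5.png",cv2.resize(f["frame"][120:270,180:340],None,fx=4,fy=4))
o,f=shot("scene");cv2.imwrite("pics/c5.png",cv2.resize(f["frame"][100:270,360:560],None,fx=3.5,fy=3.5))
E
```

```text
[0.51259087 0.22359566 0.05469801] along,lat -0.08953587633286389 0.0006417011911519164 [-0.10049434  0.65693081 -2.75051377]
```

View pics/s5.png

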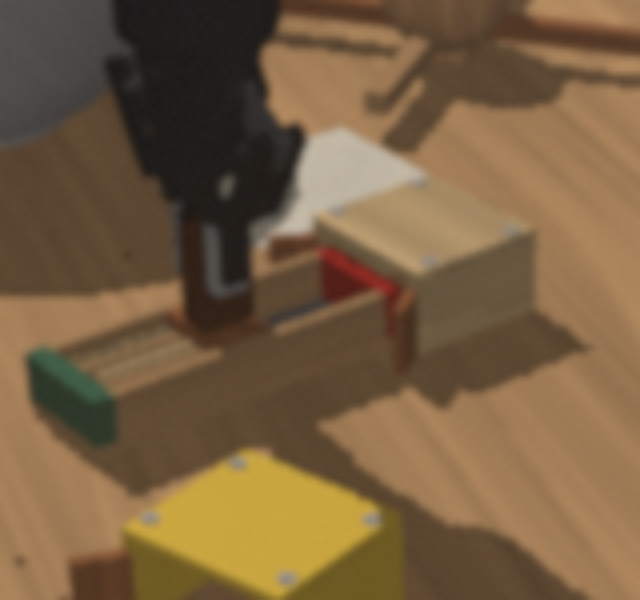

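View pics/c5.png

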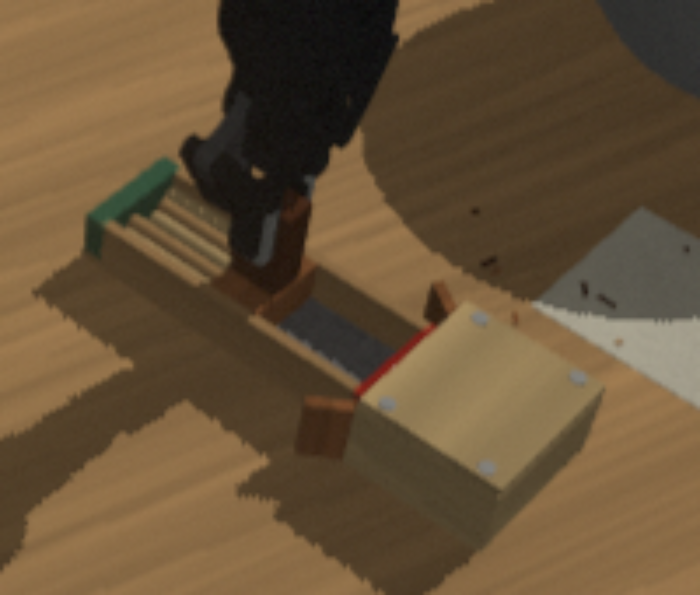

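The red end sits centred between the cheeks, at the mouth (395,365 in the second crop), with no contact force. Continue.

Request:
{"fn": "drive_tool", "kwargs": {
  "commands": [
    {"tx": 0.475, "ty": 0.155, "tz": 0.0, "rx": 0.0, "ry": 0.0, "rz": 0.0, "grip": 1.0},
    {"tx": 0.475, "ty": 0.155, "tz": 0.0, "rx": 0.0, "ry": 0.0, "rz": 0.0, "grip": 1.0},
    {"tx": 0.475, "ty": 0.155, "tz": 0.0, "rx": 0.0, "ry": 0.0, "rz": 0.0, "grip": 1.0}
  ]
}}

```text
clock: 10.65
tcp_pos: [0.5406, 0.2327, 0.0543]
orientation: [-0.493, 3.102, 0.0]
contact_force: [-0.2, -0.2, -3.8]
grip_width: 0.0188
```

Request:
{"fn": "drive_tool", "kwargs": {
  "commands": [
    {"tx": 0.475, "ty": 0.155, "tz": 0.0, "rx": 0.0, "ry": 0.0, "rz": 0.0, "grip": 1.0},
    {"tx": 0.475, "ty": 0.155, "tz": 0.0, "rx": 0.0, "ry": 0.0, "rz": 0.0, "grip": 1.0},
    {"tx": 0.38, "ty": 0.125, "tz": 0.0, "rx": 0.0, "ry": 0.0, "rz": 0.0, "grip": 1.0},
    {"tx": 0.0, "ty": 0.0, "tz": 0.0, "rx": 0.0, "ry": 0.0, "rz": 0.0, "grip": 1.0}
  ]
}}

```text
clock: 11.15
tcp_pos: [0.567, 0.2415, 0.0543]
orientation: [-0.493, 3.102, 0.0]
contact_force: [-0.8, 0.4, -3.6]
grip_width: 0.0188
```

Request:
{"fn": "drive_tool", "kwargs": {
  "commands": [
    {"tx": 0.19, "ty": 0.063, "tz": 0.0, "rx": 0.0, "ry": 0.0, "rz": 0.0, "grip": 1.0},
    {"tx": 0.1, "ty": 0.033, "tz": 0.0, "rx": 0.0, "ry": 0.0, "rz": 0.0, "grip": 1.0},
    {"tx": 0.1, "ty": 0.033, "tz": 0.0, "rx": 0.0, "ry": 0.0, "rz": 0.0, "grip": 1.0},
    {"tx": 0.0, "ty": 0.0, "tz": 0.0, "rx": 0.0, "ry": 0.0, "rz": 0.0, "grip": 1.0}
  ]
}}

```text
clock: 11.65
tcp_pos: [0.5743, 0.2438, 0.0543]
orientation: [-0.493, 3.102, 0.0]
contact_force: [0.7, 0.1, -3.3]
grip_width: 0.0189
```

Request:
{"fn": "drive_tool", "kwargs": {
  "commands": [
    {"tx": 0.05, "ty": 0.017, "tz": 0.0, "rx": 0.0, "ry": 0.0, "rz": 0.0, "grip": 1.0},
    {"tx": 0.0, "ty": 0.0, "tz": -0.1, "rx": 0.0, "ry": 0.0, "rz": 0.0, "grip": 1.0},
    {"tx": 0.0, "ty": 0.0, "tz": -0.04, "rx": 0.0, "ry": 0.0, "rz": 0.0, "grip": 1.0},
    {"tx": 0.0, "ty": 0.0, "tz": 0.0, "rx": 0.0, "ry": 0.0, "rz": 0.0, "grip": 1.0}
  ]
}}

```text
clock: 12.15
tcp_pos: [0.5752, 0.2442, 0.0518]
orientation: [-0.494, 3.102, -0.0]
contact_force: [-2.0, -0.9, 1.2]
grip_width: 0.0187
```

```bash
python3 - <<'E'
from h import *
o,f=shot("scene");W=cloud(f)
print(o["tcp_pos"],o["contact_force"])
im=f["frame"].astype(int)
for n,f in(("scene",f),("side",shot("side")[1])):
    W=cloud(f);im=f["frame"].astype(int);b,g,r=im[...,0],im[...,1],im[...,2]
    m=(np.hypot(W[...,0]-.49,W[...,1]-.215)<.06)&(W[...,2]>.026)&(W[...,2]<.04)&(g>r*1.3)&(g>30)
    Q=W[m];e=Q[:,:2]-[.5978,.2511];c,s=np.cos(np.radians(18.3)),np.sin(np.radians(18.3));a=e@[c,s];l=e@[-s,c]
    print(n,m.sum(),"green top along",np.percentile(a,[3,50,97]),"lat",np.percentile(l,[2,50,98]),Q[:,2].mean())
    cv2.imwrite(f"pics/{n}6.png",cv2.resize(f["frame"][100:270,200:560],None,fx=2,fy=2))
E
```

```text
[0.57518297 0.24419393 0.05179214] [-2.01892096 -0.90621046  1.15242393]
scene 158 green top along [-0.11015515 -0.10489856 -0.09977381] lat [-2.86451756e-02 -1.16472511e-05  2.75260523e-02] 0.030050923470206787
side 81 green top along [-0.11376903 -0.10959474 -0.10397813] lat [-0.02849463 -0.00298072  0.02596794] 0.029972924343278026
```

View pics/scene6.png

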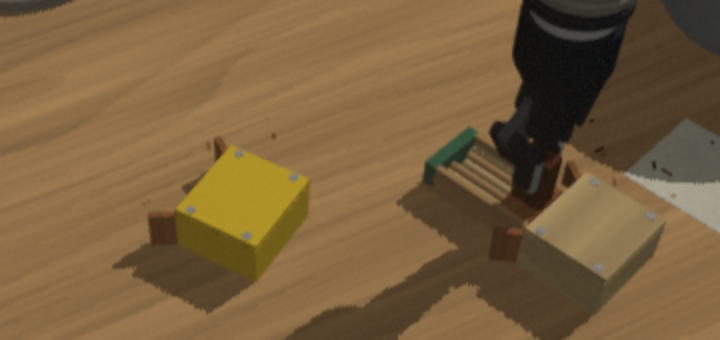

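The green outer face is 110–114 mm out, so the tray middle is 20–24 mm outside the mouth. I'll make a gentle final push of 2 mm to feel for the back.

Request:
{"fn": "drive_tool", "kwargs": {
  "commands": [
    {"tx": 0.05, "ty": 0.016, "tz": 0.0, "rx": 0.0, "ry": 0.0, "rz": 0.0, "grip": 1.0},
    {"tx": 0.05, "ty": 0.016, "tz": 0.0, "rx": 0.0, "ry": 0.0, "rz": 0.0, "grip": 1.0},
    {"tx": 0.0, "ty": 0.0, "tz": 0.0, "rx": 0.0, "ry": 0.0, "rz": 0.0, "grip": 1.0}
  ]
}}

```text
clock: 12.62
tcp_pos: [0.5771, 0.2449, 0.0518]
orientation: [0.493, -3.102, 0.0]
contact_force: [-3.7, -1.1, 5.4]
grip_width: 0.0189
```

Request:
{"fn": "drive_tool", "kwargs": {
  "commands": [
    {"tx": 0.0, "ty": 0.0, "tz": 0.0, "rx": 0.0, "ry": 0.0, "rz": 0.0, "grip": -1.0},
    {"tx": 0.0, "ty": 0.0, "tz": 0.0, "rx": 0.0, "ry": 0.0, "rz": 0.0, "grip": -1.0},
    {"tx": 0.0, "ty": 0.0, "tz": 0.0, "rx": 0.0, "ry": 0.0, "rz": 0.0, "grip": -1.0},
    {"tx": 0.0, "ty": 0.0, "tz": 0.0, "rx": 0.0, "ry": 0.0, "rz": 0.0, "grip": -1.0},
    {"tx": 0.0, "ty": 0.0, "tz": 0.0, "rx": 0.0, "ry": 0.0, "rz": 0.0, "grip": -1.0},
    {"tx": 0.0, "ty": 0.0, "tz": 0.0, "rx": 0.0, "ry": 0.0, "rz": 0.0, "grip": -1.0}
  ]
}}

```text
clock: 13.38
tcp_pos: [0.5772, 0.2448, 0.0515]
orientation: [-0.494, 3.103, 0.0]
contact_force: [-0.1, -0.3, -0.1]
grip_width: 0.0852
```

Request:
{"fn": "drive_tool", "kwargs": {
  "commands": [
    {"tx": 0.0, "ty": 0.0, "tz": 0.5, "rx": 0.0, "ry": 0.0, "rz": 0.0, "grip": -1.0},
    {"tx": 0.0, "ty": 0.0, "tz": 1.0, "rx": 0.0, "ry": 0.0, "rz": 0.0, "grip": -1.0},
    {"tx": 0.0, "ty": 0.0, "tz": 1.0, "rx": 0.0, "ry": 0.0, "rz": 0.0, "grip": -1.0},
    {"tx": 0.0, "ty": 0.0, "tz": 1.0, "rx": 0.0, "ry": 0.0, "rz": 0.0, "grip": -1.0},
    {"tx": 0.0, "ty": 0.0, "tz": 1.0, "rx": 0.0, "ry": 0.0, "rz": 0.0, "grip": -1.0},
    {"tx": 0.0, "ty": 0.0, "tz": 1.0, "rx": 0.0, "ry": 0.0, "rz": 0.0, "grip": -1.0},
    {"tx": 0.0, "ty": 0.0, "tz": 1.0, "rx": 0.0, "ry": 0.0, "rz": 0.0, "grip": -1.0},
    {"tx": 0.0, "ty": 0.0, "tz": 0.0, "rx": 0.0, "ry": 0.0, "rz": 0.0, "grip": -1.0}
  ]
}}

```text
clock: 14.38
tcp_pos: [0.5782, 0.2454, 0.1836]
orientation: [-0.493, 3.099, 0.001]
contact_force: [0.7, 0.3, -0.8]
grip_width: 0.0854
```

```bash
python3 - <<'E'
from h import *
c,s=np.cos(np.radians(18.3)),np.sin(np.radians(18.3))
for n in("scene","side"):
    o,f=shot(n);W=cloud(f);im=f["frame"].astype(int);b,g,r=im[...,0],im[...,1],im[...,2]
    cv2.imwrite(f"pics/{n}7.png",f["frame"])
    m=(np.hypot(W[...,0]-.49,W[...,1]-.215)<.06)&(W[...,2]>.026)&(W[...,2]<.04)&(g>r*1.3)&(g>30)
    e=W[m][:,:2]-[.5978,.2511];print(n,"green along",np.percentile(e@[c,s],[3,97]),"lat",np.percentile(e@[-s,c],[2,98]))
    m=(np.hypot(W[...,0]-.577,W[...,1]-.245)<.04)&(W[...,2]>.07)&(W[...,2]<.1)
    Q=W[m];t=Q[Q[:,2]>.078];e=t[:,:2].mean(0)-[.5978,.2511];print("fin",t.mean(0),"along,lat",e@[c,s],e@[-s,c])
    # other tray fin before/after
    W0=cloud(dict(np.load(f"pics/{n}0.npz")))
    for V in(W0,W):
        uv=(slice(280,340),slice(150,210)) if n=="scene" else (slice(300,360),slice(360,410))
        Q=V[uv].reshape(-1,3);Q=Q[(Q[:,2]>.06)&(Q[:,2]<.1)];print("other",Q.mean(0).round(4))
print(o["tcp_pos"],o["clock"],o["contact_force"])
E
```

```text
scene green along [-0.10806806 -0.09761082] lat [-0.02668019  0.02734419]
fin [0.58026082 0.24362635 0.0819011 ] along,lat -0.018998815906523567 -0.0015885048872316039
other [ 0.582  -0.2529  0.0784]
other [ 0.5819 -0.2529  0.0784]
side green along [-0.11148564 -0.10187209] lat [-0.02871864  0.02454718]
fin [0.57768316 0.24125559 0.08161336] along,lat -0.022190509631809477 -0.0030299999784002937
other [ 0.574  -0.2579  0.0755]
other [ 0.5741 -0.2578  0.0754]
[0.57753666 0.24486551 0.18218822] 14.425 [-0.54904797 -0.04550633 -0.77058914]
```

View pics/scene7.png

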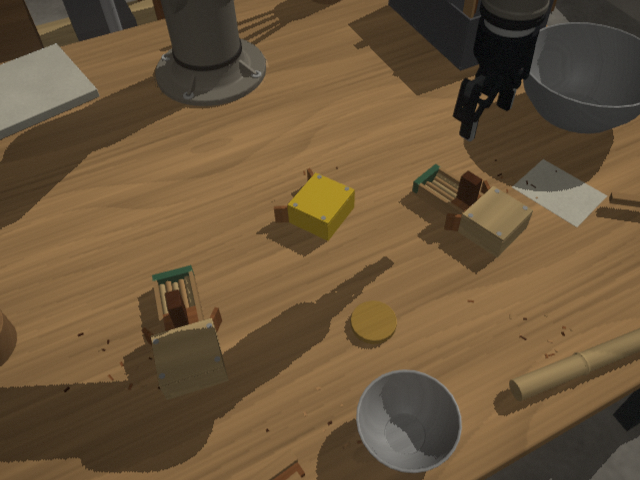

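View pics/side7.png

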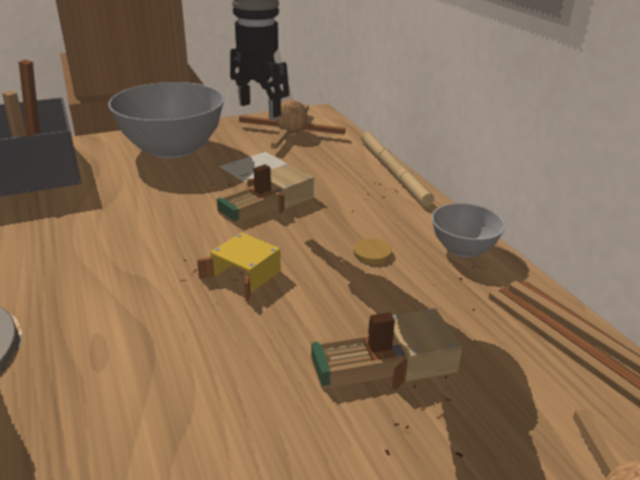

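Both views show the tray home with the green end out (scene (426,178), side (229,208)). The gripper is clear of it and the other tray has not moved.

```bash
python3 -c "
from bench import workorder
print(workorder.hand_in())"
```

```text
the job is handed in; nothing more can be done
None
```

I slid the red-end tray out of its sleeve, lifted it level, turned it 180° and slid it back into the same sleeve. I then released it, moved the gripper clear, and handed the job in at about 14.4 s of the 45 s allowed.

**Tray position:** in the last checks the two cameras put the tray's middle 19 mm and 22 mm outside the mouth, where fully home is 20 mm. It is 2–3 mm off the centre line and flat on the bench (fin top at 82 mm), and the green end sticks out by about 108–111 mm.

**Other tray:** its position is unchanged to within 0.1 mm.

**Disagreements and refusals:**
- The cameras differ by about 3 mm along the sleeve, close to their calibration error.
- The last 2 mm push met only about 4 N, so I did not clearly feel the tray reach the back of the sleeve.
- The first two move calls were refused by validation and moved nothing. They went through once every field was given.

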